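Send the key hanger down the gravity rail

TASK

Take the roller hanger with the wooden key fob from the turntable tray, hook its roller over the high end of the sloping rail above the yellow gate, and press it down until you feel about 8 N on the rail (never over 20 N). Keep holding it pressed on the rail while you push it downhill through the spring gate, then let go just below the gate so that it rolls by itself to the red stop and hangs there at rest, with the gate shut behind it. Keep the hanger upright and do not disturb the saucer, bottle, mirror, hairbrush or beaker.

Things in the scene. Friction and masses are not known exactly. Their poses are not given: they have to be found in the camera images.
- hanger_mid (a point): Middle of the loose key hanger (200 to 290 g, 175 mm high), 89 mm above its underside. A hook, open towards its own +x (away from the robot at the start, within 55 degrees); z up, y the rolling direction. Wooden fob 40 x 40 x 45 mm at the bottom, an aluminium strip up the -x side (x -18 to -22 mm), roller and blue grip block above. Fob's top is 44 mm below this point.
- tray: Fixed white turntable tray, 292 mm across, floor 18 mm above the table, rim 28 mm above the table; origin under its centre. The hanger stands on it.
- saucer: White ceramic saucer, 110 mm across, on the tray; origin under its centre
- bottle: Empty orange bottle with a white push dispenser, 56 mm across, 152 mm high, on the tray; origin under its centre
- mirror: Round closed steel compact mirror, 68 mm across, 14 mm high, on the tray; origin under its centre
- hairbrush: Wooden hairbrush, 210 mm long along its own y, bristles down, on the table; origin under it
- beaker: Blue ceramic tooth beaker, 72 mm across, 90 mm high, on the table; origin under its centre
- hanger_grip (a point): Centre of the hanger's blue rubbery grip block: 22 mm (along hanger x) x 26 mm (y) x 28 mm high, 72 mm above hanger_mid and 38 mm above the axle. Same axes as hanger_mid.
- hanger_axle (a point): Centre of the hanger's white free-turning grooved roller, axle along x, 34 mm above hanger_mid: hub radius 9 mm, groove 17 mm wide, flanges of radius 15 mm. The rail enters the opening from 15 mm to 78 mm below this point (flanges to fob's top), then the hub is lowered on it. Seated, the axle is 15 mm above the rail's centre line.
- stand: Fixed stand, origin under its base (110 x 500 x 14 mm); y UPHILL along the rail, x away from the robot. Steel rail 12 mm thick over x = 0, y -225 to +225 mm (a post at each end); centre line at height H + 0.176 y. H is 185 to 219 mm, set anew each time and NOT reported: feel for it. The rail is sprung: pressed, it sinks level, from 2 N on, 4 N per mm, 8 mm at most.
- load_mark (a point): Point on the top of the stand's base (14 mm above the table) straight under the loading place, stand y = +105 mm; 25 mm either way along the rail is as good. Axes as the stand's. The hook goes on from the robot's side, hanger x along stand x, the rail entering between roller and fob, then straight down.
- stop_mark (a point): Point on the top of the stand's base straight under the middle of a hanger that rests against the red stop: stand y = -170 mm. The stop plate (54 mm wide, face for the fob at stand y = -190 mm, for the roller -185 mm) moves with the rail.
- gate (a joint): Yellow spring gate: 0 = hanging straight down, shut; grows as pushed downhill, never uphill. Flap 22 mm wide, 4 mm thick, hinged 8 mm under the rail's centre line at stand y = +45 mm, tip 75 mm under it: it bars the fob's top 12 mm. Takes about 1 N, more than the rolling hanger gives; rides on the fob at about 0.6, adding a few N between hanger and stand; shuts when hanger_mid is below y = -15 mm.
Things that resemble listed ones, but are neither listed nor needed, are in the scene too. Leave any green, pink or purple look-alike of the part that bears hanger_mid alone.

How it is judged:
By the outcome, as a careful person would: the job done as asked, in the order asked, and still so for the second after the job is handed in, with the robot touching nothing.
It also fails if it takes over 61 s, if anything falls off the work surface, if the arm or the gripper's body presses on something with over 40 N, if the wrist force passes 120 N, or if a joint passes its speed limit or range.

ROBOT

A 6-joint arm with a two-finger parallel gripper is mounted at the origin on the work surface. World frame = base frame: x ahead of the robot, y to its left, z up, the work surface at z = 0. Lengths are in m, angles in rad, forces in N, time in s.
With the tool pointing down it reaches from about 0.425 to 0.95 m from the base axis. Payload 3.5 kg.
Tool frame: the origin (TCP) lies between the finger pads; the fingertips stand 19 mm ahead of it and the grasp point (between the pads) is the TCP; z points along the fingers, y is the direction in which the jaws open and shut (so a half turn about z gives the same grasp; the last joint's range is limited). The gripper opens to 85 mm and grips with 20 to 120 N. Pads are 22 mm wide; open, the fingers measure 114 mm over their backs; the gripper's body (76 mm by 85 mm) begins 54 mm behind the grasp point. The pads swing forward as they close: fully open they stand 13 mm farther back than shut.
Start: joints at [1, 0.286, 1.577, -0, 1.279, -0.15], TCP at [0.276, 0.616, 0.25] pointing down, gripper open.
Joint ranges: [-2.77, 2.77], [-0.9, 2.22], [0.21, 2.48], [-1.53, 4.67], [0.24, 2.81], [-2.84, 2.84]. Speed limits (rad/s): [2.79, 2.79, 3.14, 3.14, 3.14, 3.14].

INTERFACE

Orientations are given as a rotation vector (axis times angle).
In Python, from cell import state, snapshot, camera_model, hand_in gives the robot as it stands.
- The arm moves only by the tool step_arm, never from a script. Its argument "series" is a list of rows, each a list of 3 entries, a list of its own where there are three numbers: the turn, a rotation vector about the world's x, y, z in rad, then the shift along the world's x, y, z in cm, then the opening, from -1 (shut) to 1 (fully open), so that 0 is half open. In form: [[[rx, ry, rz], [tx, ty, tz], claw], ...]. A call has 1 to 5 rows; each row is the pose to reach, as a shift and turn from the pose commanded when the call began; what a row does not reach only later rows make up. A row lasts 1/12 s, in which the tool goes at most 41.7 mm and 7.16 degrees, less where a joint would pass 70% of its speed; a pose out of reach is approached as far as the arm can. A call with a gripper value outside its range is refused whole. The fingers move at their own pace and stop on an object; "grip_force" is the grip in N (left out, the last holds). Time passes only in rows, so rows that repeat a pose let the fingers close. It gives the time, the measured TCP pose, the force and the opening at its end, in the units of the state.
- state(): the state, without advancing time (a new reading comes with each control period).
- snapshot(name): name is "scene" or "top" or "wrist"; returns (picture, depth): 400x640x3 uint8, red, green, blue; 400x640 float32, m along the optical axis (not along the pixel's ray), 0 where there is no reading.
- camera_model(name): a dict with "intrinsics" (3x3 intrinsics, pixels), "k1" (the pictures are not rectified: a ray, as slopes to the right and down, at radius r is drawn at 1 + k1 r^2 times it, then the intrinsics apply), "R" (3x3) and "t" (3): a world point X has camera coordinates R X + t. Camera axes: x right, y down, z forward; pixel columns grow to the right and rows downward; lengths in m; the calibration is good to about 2 mm. A picture is of the moment at which its call begins: read the wrist's pose just before it. camera_model takes no time and is no camera call; for the wrist camera it gives the pose at the moment of the call.
- hand_in(): hands the job in, once; it reports no verdict.
The state is a dict: "clock": time; "qpos": joint angles; "dq": joint speeds; "joint_efforts": joint torques, N m; "tcp_pos": TCP position; "ee_rot": TCP orientation; "wrist_force": force on the tool from outside, world axes, zero at the start; "torque": the same for the moment, N m; "finger_gap": opening from 0.0 (shut) to 1.0 (fully open).
Only numpy, scipy, OpenCV 4.12 (cv2) and the standard library are available. Lean on these libraries where they do the work, as an engineer would, in place of code of your own. Each camera call takes 0.05 s, during which the arm holds its last target.

## Working session

There is one attempt and no reset: what is moved stays moved. The work goes in short steps, Python scripts to look and compute and a tool call to move; the robot and the scene stay as the last step left them, time stands still between calls to the robot, and variables do not carry over. Pictures are saved under pics/ and viewed, and the job is handed in when it is done.

Besides the shell and the picture viewer there is one more tool, called after "Request:" as name(argument=value, ...) on one line, values as JSON. step_arm: Moves the arm, as the interface text tells. Its arguments: {"type":"object","properties":{"series":{"type":"array"},"grip_force":{"type":"number"}},"required":["series"]}

```bash
ls; mkdir -p pics
python3 - <<'E'
from cell import *
import cv2,numpy as np
print(state())
for n in ["scene","top","wrist"]:
    m=camera_model(n); p,d=snapshot(n)
    cv2.imwrite(f"pics/{n}0.png",p[:,:,::-1]); np.savez(f"{n}0.npz",p=p,d=d,K=m["intrinsics"],k1=m["k1"],R=m["R"],t=m["t"])
    print(n,m)
E
```

```text
pics
{'clock': 0.0, 'qpos': array([ 1.00001235e+00,  2.87169081e-01,  1.57818697e+00,  5.93951130e-07,
        1.27861497e+00, -1.49987803e-01]), 'dq': array([-0.00019253,  0.00032309,  0.0012842 , -0.00204762, -0.00173813,
       -0.00012951]), 'joint_efforts': array([-8.84798283e-06, -4.05963814e+01, -2.92636800e+01, -1.29657524e-04,
        5.79869054e-03, -1.68544295e-05]), 'tcp_pos': array([0.27535537, 0.61560337, 0.24893946]), 'ee_rot': array([-0.65594377, -3.07149111,  0.00349468]), 'wrist_force': array([ 0.17005221,  0.82255897, -0.32427266]), 'torque': array([-0.06695957,  0.03029843, -0.02224165]), 'finger_gap': 0.9969180420375652}
scene {'intrinsics': array([[390.98966097,   0.        , 319.75246617],
       [  0.        , 390.98966097, 189.16562796],
       [  0.        ,   0.        ,   1.        ]]), 'k1': 0.01706600151983766, 'R': array([[ 0.00247449,  0.99983175, -0.01817559],
       [ 0.7566187 , -0.01375616, -0.65371164],
       [-0.65385168, -0.01213439, -0.75652544]]), 't': array([-0.07330165, -0.27469226,  1.61165176])}
top {'intrinsics': array([[401.33009943,   0.        , 315.5319594 ],
       [  0.        , 401.33009943, 204.73756914],
       [  0.        ,   0.        ,   1.        ]]), 'k1': -0.02261264070653046, 'R': array([[ 0.001     , -0.9999376 ,  0.01112625],
       [-0.98200942, -0.00308291, -0.18880678],
       [ 0.1888293 , -0.01073728, -0.98195122]]), 't': array([0.06981272, 0.49278755, 1.06409043])}
wrist {'intrinsics': array([[319.60886339,   0.        , 320.1591434 ],
       [  0.        , 319.60886339, 197.45506898],
       [  0.        ,   0.        ,   1.        ]]), 'k1': -0.0533537838084904, 'R': array([[ 0.40812905,  0.91292064, -0.00256556],
       [ 0.86873633, -0.38750927,  0.3084376 ],
       [ 0.28058487, -0.12811113, -0.95124112]]), 't': array([-0.67361926, -0.03965582,  0.38037557])}
```

View pics/scene0.png

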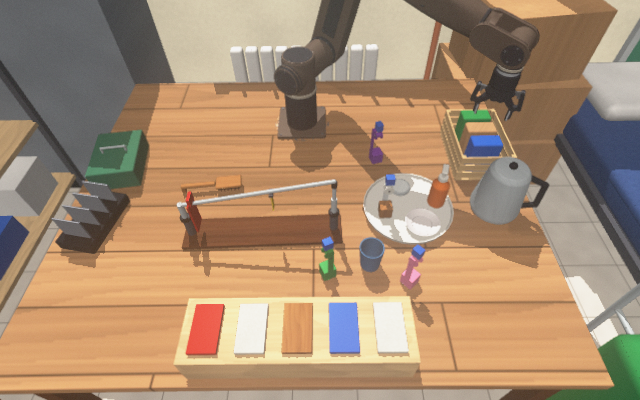

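View pics/top0.png

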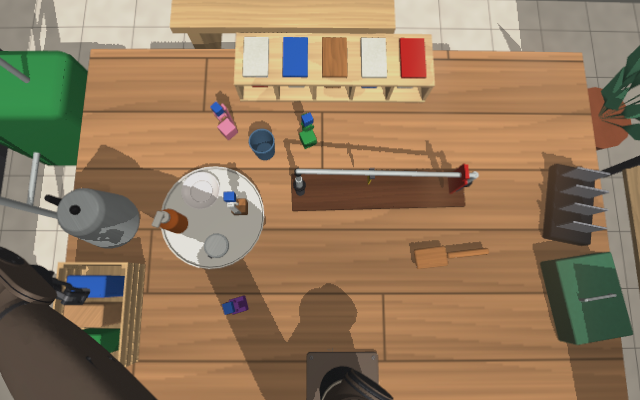

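View pics/wrist0.png

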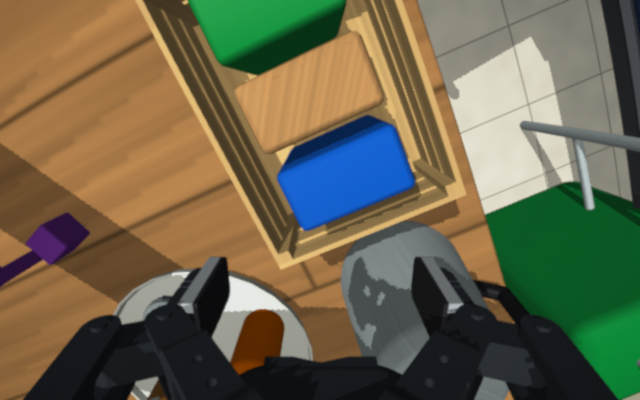

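```bash
cat > h.py <<'E'
import numpy as np,cv2
class C:
    def __init__(s,f):
        z=np.load(f);s.p=z['p'];s.d=z['d'];s.K=z['K'];s.k1=float(z['k1']);s.R=z['R'];s.t=z['t']
    def slopes(s,uv):
        uv=np.atleast_2d(np.float64(uv)); 
        q=np.c_[(uv[:,0]-s.K[0,2])/s.K[0,0],(uv[:,1]-s.K[1,2])/s.K[1,1]]
        x=q.copy()
        for _ in range(10): x=q/(1+s.k1*(x**2).sum(1,keepdims=True))
        return x
    def plane(s,uv,z):
        x=s.slopes(uv);v=np.c_[x,np.ones(len(x))]@s.R; o=-s.R.T@s.t
        return o+v*((z-o[2])/v[:,2])[:,None]
    def ray(s,uv):
        x=s.slopes(uv);v=np.c_[x,np.ones(len(x))]@s.R; return -s.R.T@s.t, v/np.linalg.norm(v,axis=1,keepdims=True)
    def pts(s,uv):
        uv=np.atleast_2d(np.int64(uv));x=s.slopes(uv);d=s.d[uv[:,1],uv[:,0]]
        P=(np.c_[x,np.ones(len(x))]*d[:,None]-s.t)@s.R; return P,d
    def proj(s,X):
        c=np.atleast_2d(X)@s.R.T+s.t; q=c[:,:2]/c[:,2:]; q=q*(1+s.k1*(q**2).sum(1,keepdims=True))
        return q*[s.K[0,0],s.K[1,1]]+[s.K[0,2],s.K[1,2]]
def grab(n,tag):
    from cell import snapshot,camera_model
    m=camera_model(n); p,d=snapshot(n)
    cv2.imwrite(f"pics/{tag}.png",p[:,:,::-1]); np.savez(f"{tag}.npz",p=p,d=d,K=m["intrinsics"],k1=m["k1"],R=m["R"],t=m["t"]); return C(f"{tag}.npz")
def crop(c,x0,y0,x1,y1,k,name):
    cv2.imwrite(name,cv2.resize(c.p[y0:y1,x0:x1,::-1],None,fx=k,fy=k,interpolation=cv2.INTER_CUBIC))
E
python3 - <<'E'
from h import *
a=C('top0.npz');b=C('scene0.npz')
crop(a,150,150,280,280,5,'pics/t1.png')
crop(b,350,150,470,250,6,'pics/s1.png')
crop(b,170,165,350,255,4,'pics/s2.png')
crop(a,280,150,490,220,3.8,'pics/t2.png')
E
```

```text
(no output)
```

View pics/t1.png

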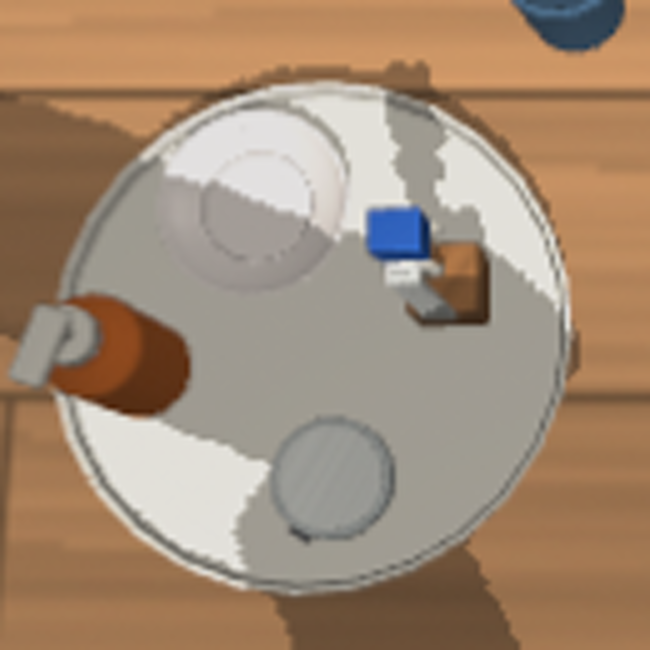

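View pics/s1.png

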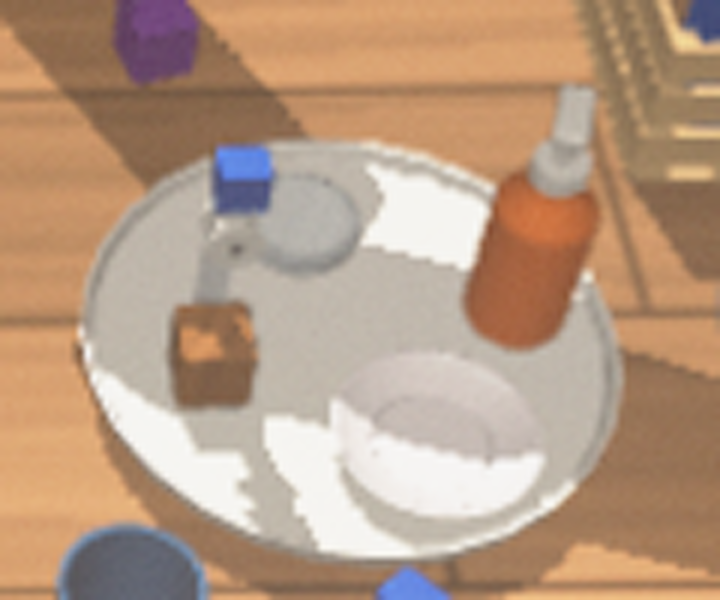

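View pics/s2.png

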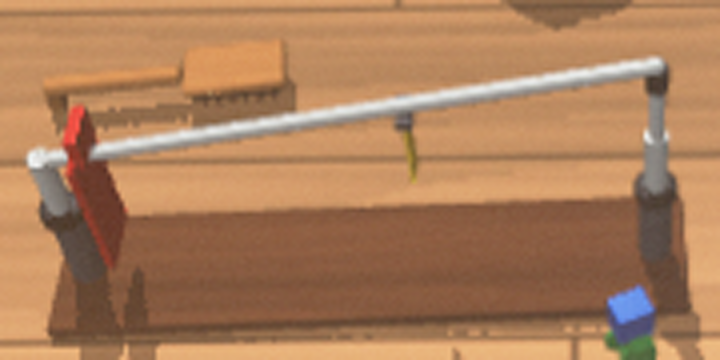

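View pics/t2.png

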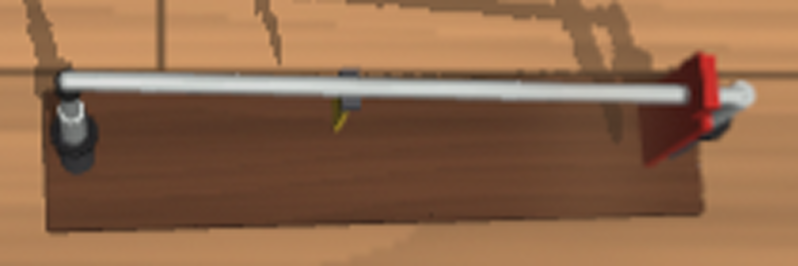

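Run:
```python
from h import *
a=C('top0.npz');b=C('scene0.npz')
def mask(c,box,f):
    h=cv2.cvtColor(c.p,cv2.COLOR_RGB2HSV).astype(int); m=f(h[...,0],h[...,1],h[...,2])
    k=np.zeros_like(m); x0,y0,x1,y1=box; k[y0:y1,x0:x1]=m[y0:y1,x0:x1]; 
    v,u=np.nonzero(k); return np.c_[u,v]
def rep(n,c,uv):
    P,d=c.pts(uv); P=P[d>0]; print(n,len(uv),'med',np.median(P,0).round(4),'p5',np.percentile(P,5,0).round(3),'p95',np.percentile(P,95,0).round(3)); return P
blue=lambda h,s,v:(h>105)&(h<125)&(s>120)
br=lambda h,s,v:(h<18)&(s>90)
P=rep('blueT',a,mask(a,(215,185,245,210),blue)); top=P[P[:,2]>P[:,2].max()-.006]; print(top.mean(0),len(top),P[:,2].max())
r=cv2.minAreaRect((top[:,:2]*1000).astype(np.float32)); print('rectblue',r)
Q=rep('blueS',b,mask(b,(380,170,400,188),blue));top=Q[Q[:,2]>Q[:,2].max()-.006]; print(top.mean(0),len(top),Q[:,2].max())
F=rep('fobT',a,mask(a,(225,195,252,218),br)); top=F[(F[:,2]>.057)&(F[:,2]<.075)]; print(top.mean(0)); print('rectfob',cv2.minAreaRect((top[:,:2]*1000).astype(np.float32)))
F=rep('fobS',b,mask(b,(376,198,396,220),br)); top=F[(F[:,2]>.057)&(F[:,2]<.075)]; print(top.mean(0)); print('rectfobS',cv2.minAreaRect((top[:,:2]*1000).astype(np.float32)))
# blue block S outline rays at top plane
# stand base
m=mask(a,(285,165,475,215),lambda h,s,v:(h<14)&(s>100)&(v<125))
P,d=a.pts(m);P=P[(d>0)&(abs(P[:,2]-.014)<.006)]
print('base top',len(P),cv2.minAreaRect((P[:,:2]*1000).astype(np.float32)))
for uv in [(292,210),(463.5,206)]: print(uv,a.plane(uv,.014))
# rail
for nm,c,box in [('T',a,(300,165,460,180)),('S',b,(195,180,335,205))]:
    m=mask(c,box,lambda h,s,v:(s<45)&(v>110)); P,d=c.pts(m); P=P[(d>0)&(P[:,2]>.12)&(P[:,2]<.3)]
    o=np.linalg.lstsq(np.c_[P[:,1],np.ones(len(P))],P[:,[0,2]],rcond=None)[0]
    print('rail',nm,len(P),'x,z vs y',o, P[:,1].min(),P[:,1].max())
```

```text
blueT 114 med [0.485  0.2803 0.1901] p5 [0.477 0.27  0.171] p95 [0.495 0.292 0.194]
[0.48639668 0.28212805 0.19121974] 76 0.19432750847773742
rectblue ((486.0369567871094, 281.91351318359375), (19.861398696899414, 22.229427337646484), 3.3065426349639893)
blueS 42 med [0.4858 0.2819 0.1909] p5 [0.476 0.271 0.188] p95 [0.495 0.292 0.194]
[0.48591978 0.28192747 0.19082335] 40 0.19397925285100542
fobT 155 med [0.486  0.271  0.0598] p5 [0.469 0.263 0.027] p95 [0.505 0.287 0.064]
[0.48923176 0.27369895 0.06117089]
rectfob ((487.6252136230469, 280.7428283691406), (35.178009033203125, 36.57748794555664), 89.42557525634766)
fobS 200 med [0.5005 0.2808 0.0584] p5 [0.472 0.263 0.03 ] p95 [0.507 0.298 0.063]
[0.48968666 0.28178045 0.06080893]
rectfobS ((489.0029296875, 281.6863708496094), (39.329566955566406, 38.8339958190918), 3.0874364376068115)
base top 5083 ((545.972412109375, -108.41107177734375), (111.54209899902344, 498.111572265625), 1.7089877128601074)
(292, 210) [[0.48346721 0.13731926 0.014     ]]
(463.5, 206) [[ 0.49654699 -0.35409707  0.014     ]]
rail T 749 x,z vs y [[-0.03126444  0.16771145]
 [ 0.54068689  0.21344019]] -0.2913625540888525 0.11095377190457326
rail S 548 x,z vs y [[-0.02534449  0.10988019]
 [ 0.5424145   0.20452841]] -0.2862788563679831 0.11633570410192187
```

Run:
```python
from h import *
a=C('top0.npz');b=C('scene0.npz')
def line(c,u0,u1,v0,v1):
    o=[]
    for u in range(u0,u1):
        col=c.p[v0:v1,u].astype(int); g=(col.max(1)-col.min(1)<28)&(col.mean(1)>105)
        # weighted center
        w=g.nonzero()[0]
        if 2<=len(w)<=8 and w[-1]-w[0]==len(w)-1:o.append((u,v0+w.mean(),len(w)))
    o=np.array(o); f=np.polyfit(o[:,0],o[:,1],1)
    for _ in range(3):
        r=abs(np.polyval(f,o[:,0])-o[:,1]); k=r<.6; f=np.polyfit(o[k,0],o[k,1],1)
    print(f,k.sum(),len(o),np.median(o[:,2])); return o[k,:2],f
N=[];O=[]
for c,ar in [(a,(305,455,165,182)),(b,(205,330,180,206))]:
    uv,f=line(c,*ar); o,v=c.ray(np.c_[uv[:,0],np.polyval(f,uv[:,0])]); n=np.linalg.svd(v)[2][2]; N.append(n);O.append(n@o); print('res',abs(v@n).max())
d=np.cross(*N); d/=d[1]
for y in (-.108,-.003,-.15):
    A=np.array([N[0],N[1],[0,1,0]]); print(np.linalg.solve(A,[O[0],O[1],y]))
print('dir',d)
# blue block outlines
h=lambda c:cv2.cvtColor(c.p,cv2.COLOR_RGB2HSV).astype(int)
# bottle / beaker / kettle heights
for n,uv in dict(bottle=(165,215),beaker=(262,138),kettle=(75,210),kettle2=(110,215),basket=(95,310),purple=(235,300),tray=(212,217)).items(): print(n,a.pts(uv)[0].round(3))
```

```text
[2.40970710e-02 1.63441828e+02] 150 150 5.0
res 4.254490500346541e-05
[-1.53415683e-01  2.32274539e+02] 120 123 4.0
res 4.236862733061798e-06
[ 0.54396919 -0.108       0.19442365]
[ 0.54089414 -0.003       0.21291481]
[ 0.5451992  -0.15        0.18702719]
dir [-0.02928612  1.          0.17610628]
bottle [[0.446 0.449 0.145]]
beaker [[0.693 0.226 0.03 ]]
kettle [[0.449 0.644 0.2  ]]
kettle2 [[0.446 0.587 0.144]]
basket [[0.214 0.607 0.134]]
purple [[0.238 0.272 0.112]]
tray [[0.462 0.363 0.016]]
```

Request:
step_arm(series=[[[0,0,-0.12],[2,-4,1],1],[[0,0,-0.24],[3.5,-8,2],1],[[0,0,-0.36],[5,-12,2],1],[[0,0,-0.48],[6,-16,3],1],[[0,0,-0.6],[7,-19.5,3],1]], grip_force=60)

```text
clock: 0.57
tcp_pos: [0.3454, 0.422, 0.2811]
ee_rot: [1.542, 2.737, 0.002]
wrist_force: [0.9, 0.1, 1.4]
finger_gap: 1.002
```

Request:
step_arm(series=[[[0,0,-0.12],[3,-3,0.5],1],[[0,0,-0.24],[6,-6,1],1],[[0,0,-0.36],[9,-9,1],1],[[0,0,-0.5],[12,-12,1],1],[[0,0,-0.5],[14,-14,1],1]])

```text
clock: 0.98
tcp_pos: [0.4866, 0.281, 0.2903]
ee_rot: [2.172, 2.269, 0.0]
wrist_force: [-0.2, 0.3, -0.7]
finger_gap: 1.002
```

Run:
```python
from h import *
from cell import state
s=state();print(s['tcp_pos'],s['ee_rot'],s['qpos'].round(3))
w=grab('wrist','w1'); print(w.proj([[.486,.282,.193],[.486,.282,.141]]), -w.R.T@w.t)
```

```text
[0.48663002 0.28097385 0.29026719] [2.17150851e+00 2.26918521e+00 2.26330024e-04] [ 3.430e-01  8.000e-03  1.815e+00 -1.000e-03  1.318e+00  3.000e-01]
[[320.1393572  205.96181654]
 [320.12549928 186.31892206]] [0.48247411 0.36026661 0.41349679]
```

View pics/w1.png

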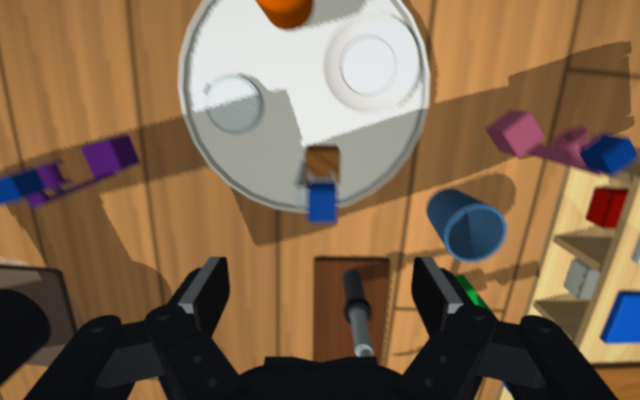

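Run:
```python
from h import *
w=C('w1.npz'); crop(w,275,135,365,235,6,'pics/w1c.png')
h=cv2.cvtColor(w.p,cv2.COLOR_RGB2HSV).astype(int)
m=(h[...,0]>100)&(h[...,0]<128)&(h[...,1]>130); m[:,:300]=0;m[:,345:]=0;m[:170]=0;m[235:]=0
v,u=np.nonzero(m); P,d=w.pts(np.c_[u,v]); print(len(P),P[:,2].max()); T=P[P[:,2]>.186]; print(np.median(T,0),cv2.minAreaRect((T[:,:2]*1000).astype(np.float32)))
top=np.c_[u,v][P[:,2]>.186]; X=w.plane(top,.193); print(cv2.minAreaRect((X[:,:2]*1000).astype(np.float32)))
m=(h[...,0]<18)&(h[...,1]>90); m[:,:300]=0;m[:,345:]=0;m[:140]=0;m[190:]=0
v,u=np.nonzero(m); P,d=w.pts(np.c_[u,v]); k=(abs(P[:,2]-.063)<.006); X=w.plane(np.c_[u,v][k],.063); print('fob',cv2.minAreaRect((X[:,:2]*1000).astype(np.float32)))
```

```text
922 0.4134967875073912
[0.48691795 0.28496214 0.19253432] ((485.88348388671875, 315.6338806152344), (18.60858726501465, 89.45294952392578), 2.059633255004883)
((486.71685791015625, 284.8545837402344), (18.53003692626953, 27.659269332885742), 3.3150851726531982)
fob ((488.0103454589844, 285.30426025390625), (36.08346176147461, 36.37725830078125), 2.5451364517211914)
```

View pics/w1c.png

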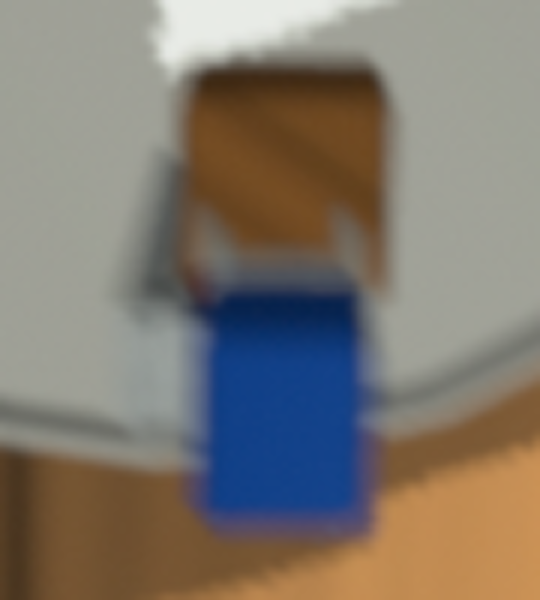

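Run:
```python
from h import *
np.set_printoptions(linewidth=200,suppress=True)
w=C('w1.npz')
for v in range(160,226,4):
    uv=[(u,v) for u in range(292,344,4)]; P,d=w.pts(uv); print(v,(P[:,2]*1000).round().astype(int), (P[:,0]*1000).round().astype(int)[2:5])
```

```text
160 [18 17 70 62 64 63 63 63 62 62 62 62 17] [464 468 472]
164 [17 18 91 63 61 62 62 64 62 63 63 62 17] [465 468 472]
168 [ 19  17 108  61 139  62  62  63  63  62  63  64  18] [466 468 475]
172 [ 17 127 126  62 148  64  62  63  63  63 147  64  18] [467 468 475]
176 [ 18 141 129  62 152 143 142 142 143 143 151  62  19] [467 468 475]
180 [ 17 154 129  62 172 173 174 173 171 172 172  62  18] [467 468 476]
184 [ 18 167 167 167 186 185 185 185 413 183 183  19  19] [469 473 476]
188 [170 170 168 167 193 193 194 193 192 192 192  18  18] [470 473 477]
192 [170 171 168 169 192 192 192 193 193 193 193  19  18] [470 473 477]
196 [170 169 168 168 192 193 193 193 193 192 192  18  18] [470 473 477]
200 [ 17 170 167 168 193 193 192 193 192 192 192  21  23] [470 473 477]
204 [ 20  19  18  20 193 193 192 193 192 192 192  27  27] [462 468 477]
208 [ 28  27  28  28 192 193 193 193 192 192 192   0   1] [463 468 477]
212 [  0   0  -1   0 193 192 193 192 192 191 193  -1  -1] [462 467 477]
216 [  0  -2   0  -1 193 192 192 193 192 193 192   0  -1] [462 467 477]
220 [  0   0   0   1   1   0 413   0  -1  -1   1   0  -1] [462 468 473]
224 [ 0  0  0  1 -1 -1  0  0  0 -1  0  0  0] [462 468 473]
```

Request:
step_arm(series=[[[0,0,0.01],[0.05,0.2,-3],1],[[0,0,0.01],[0.05,0.2,-6],1],[[0,0,0.01],[0.05,0.2,-8.5],1],[[0,0,0.01],[0.05,0.2,-9.9],1],[[0,0,0.01],[0.05,0.2,-9.9],1]])

```text
clock: 1.45
tcp_pos: [0.4827, 0.2845, 0.1862]
ee_rot: [-2.151, -2.284, 0.013]
wrist_force: [-0.3, 0.3, 0.4]
finger_gap: 1.001
```

Run:
```python
from h import *
from cell import state
s=state();print(s['tcp_pos'],s['ee_rot'],s['qpos'].round(3))
w=grab('wrist','w2')
```

```text
[0.48269864 0.28449125 0.18621392] [-2.15085263 -2.28399038  0.01303305] [0.351 0.102 1.913 0.    1.136 0.291]
```

View pics/w2.png

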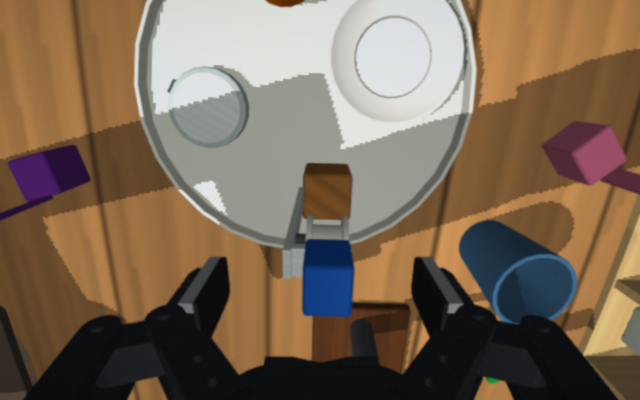

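Request:
step_arm(series=[[[0,0,0],[0,0,0],1],[[0,0,0],[0,0,0],1],[[0,0,0],[0,0,0],1]])

```text
clock: 1.75
tcp_pos: [0.4865, 0.2859, 0.1933]
ee_rot: [2.153, 2.286, 0.005]
wrist_force: [0.3, 1.0, -1.1]
finger_gap: 1.001
```

Request:
step_arm(series=[[[0,0,0],[0,-0.1,0],1],[[0,0,0],[0,-0.1,0],1]])

```text
clock: 1.92
tcp_pos: [0.486, 0.2846, 0.1923]
ee_rot: [2.153, 2.287, 0.003]
wrist_force: [-0.6, -0.6, -0.7]
finger_gap: 1.003
```

Request:
step_arm(series=[[[0,0,0],[0,-0.1,-0.1],0.3],[[0,0,0],[0,-0.1,-0.1],-0.3],[[0,0,0],[0,-0.1,-0.1],-0.6],[[0,0,0],[0,-0.1,-0.1],-1],[[0,0,0],[0,-0.1,-0.1],-1]], grip_force=70)

```text
clock: 2.33
tcp_pos: [0.4855, 0.2834, 0.1902]
ee_rot: [-2.154, -2.287, 0.0]
wrist_force: [0.3, 0.5, 0.2]
finger_gap: 0.298
```

Request:
step_arm(series=[[[0,0,0],[0,0,0],-1],[[0,0,0],[0,0,0],-1],[[0,0,0],[0,0,0],-1],[[0,0,0],[0,0,0],-1]])

```text
clock: 2.67
tcp_pos: [0.4858, 0.2835, 0.1905]
ee_rot: [2.154, 2.287, 0.001]
wrist_force: [0.9, 0.6, 1.8]
finger_gap: 0.237
```

Run:
```python
from h import *
from cell import state
s=state();print(s['tcp_pos'],s['ee_rot'],s['wrist_force'],s['finger_gap'])
w=grab('wrist','w3')
```

```text
[0.48580071 0.2835414  0.1904809 ] [2.15358006e+00 2.28679082e+00 1.06441565e-03] [0.87002867 0.62581566 1.7930912 ] 0.23744272361135083
```

View pics/w3.png

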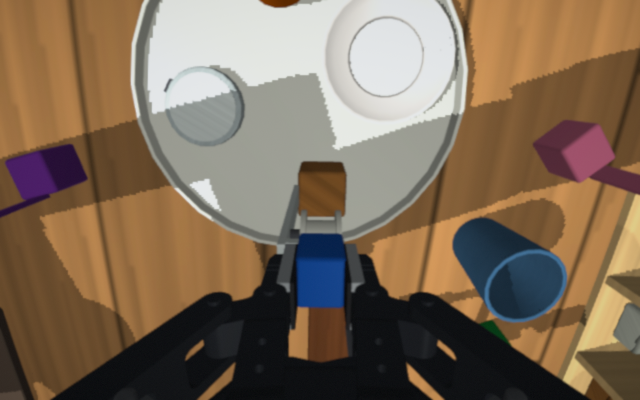

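Request:
step_arm(series=[[[0,0,0],[0,0,0.5],-1],[[0,0,0],[0,0,2],-1],[[0,0,0],[0,0,4],-1],[[0,0,0],[0,0,6],-1],[[0,0,0],[0,0,6],-1]])

```text
clock: 3.13
tcp_pos: [0.4871, 0.2841, 0.2544]
ee_rot: [2.152, 2.285, 0.009]
wrist_force: [1.4, 0.6, -0.8]
finger_gap: 0.244
```

Request:
step_arm(series=[[[0,0,0],[-1,-1,1.5],-1],[[0,0,0],[-2,-4,3],-1],[[0,0,-0.01],[-2.5,-7,5],-1],[[0,0,-0.02],[-3,-10,6],-1],[[0,0,-0.03],[-3,-13,6],-1]])

```text
clock: 3.55
tcp_pos: [0.4551, 0.1527, 0.3118]
ee_rot: [2.186, 2.254, 0.003]
wrist_force: [0.9, -0.4, -2.0]
finger_gap: 0.239
```

Request:
step_arm(series=[[[0,0,0],[0,-3,0],-1],[[0,0,0],[0,-6,0],-1],[[0,0,0],[0,-9,0],-1],[[0,0,0],[0,-12,0],-1],[[0,0,0],[0,-14.8,0],-1]])

```text
clock: 3.97
tcp_pos: [0.4545, 0.0041, 0.3084]
ee_rot: [-2.187, -2.253, 0.002]
wrist_force: [0.5, 0.5, -3.5]
finger_gap: 0.241
```

Request:
step_arm(series=[[[0,0,0],[0,0,0],-1],[[0,0,0],[0,0,0],-1],[[0,0,0],[0,0,0],-1],[[0,0,0],[0,0,0],-1],[[0,0,0],[0,0,0],-1]])

```text
clock: 4.38
tcp_pos: [0.4554, 0.0065, 0.3098]
ee_rot: [-2.185, -2.256, 0.0]
wrist_force: [0.3, 0.5, -2.3]
finger_gap: 0.238
```

Run:
```python
from h import *
from cell import state
s=state();print(s['tcp_pos'],s['ee_rot'],s['wrist_force'],s['torque'],s['finger_gap'],s['qpos'].round(3))
w=grab('scene','s3');t=grab('top','t3')
crop(w,200,60,400,200,4,'pics/s3c.png');crop(t,250,120,400,230,5,'pics/t3c.png')
```

```text
[0.45536067 0.00646212 0.30976781] [-2.18534557e+00 -2.25578697e+00  4.31015140e-04] [ 0.33042298  0.46259317 -2.29592559] [-0.00741497 -0.00142552 -0.03203614] 0.23811662801513894 [-0.209 -0.26   2.021  0.     1.382 -0.241]
```

View pics/s3c.png

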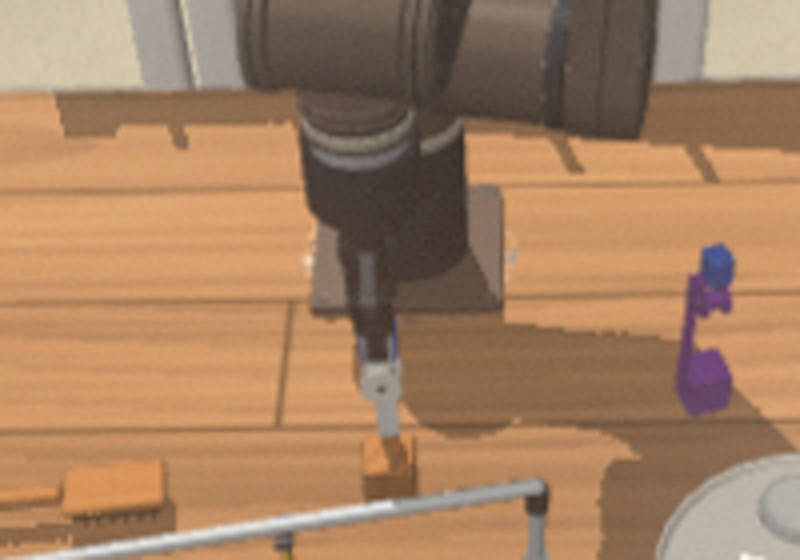

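View pics/t3c.png

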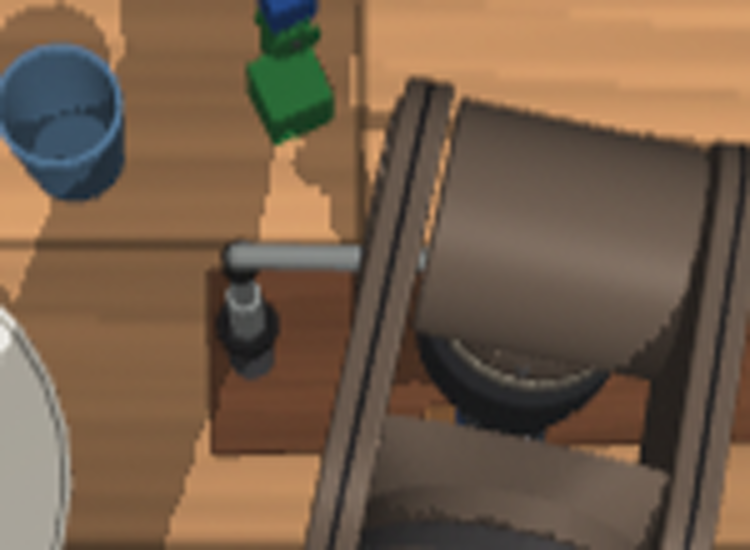

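Run:
```python
from h import *
w=C('s3.npz');np.set_printoptions(suppress=True)
T=np.array([.4554,.0065,.3098])
ax=T+[0,0,-.0495]; ft=T+[0,0,-.1275]; print(w.proj([ax,ft,ft-[0,0,.045]]))
uv=np.array([[200+381/4,60+385/4],[200+390/4,60+440/4]]);P,d=w.pts(uv);print(uv,P.round(4),d)
h=cv2.cvtColor(w.p,cv2.COLOR_RGB2HSV).astype(int)
m=np.zeros((400,640),bool); m[160:190,287:306]=1; v,u=np.nonzero(m);P,d=w.pts(np.c_[u,v]);k=(abs(P[:,0]-.455)<.03)&(P[:,2]>.12)&(P[:,2]<.19)
print(k.sum(),P[k].mean(0));f=P[k]; t=f[f[:,2]>.178]; fr=f[f[:,2]<.17]; print(t.mean(0),t[:,1].min(),t[:,1].max(),t[:,0].min(),t[:,0].max()); print(fr.mean(0),fr[:,1].min(),fr[:,1].max())
m[:]=0;m[148:166,285:306]=1; v,u=np.nonzero(m);P,d=w.pts(np.c_[u,v]);k=(abs(P[:,0]-.47)<.02)&(P[:,2]>.24)&(P[:,2]<.275);r=P[k];print('roller',k.sum(),r.mean(0),r.min(0),r.max(0))
```

```text
[[295.09992833 154.01869822]
 [296.81121377 172.74207496]
 [297.72169319 182.71128594]]
[[295.25 156.25]
 [297.5  170.  ]] [[0.4649 0.0067 0.2617]
 [0.4446 0.0067 0.1829]] [1.1095501 1.1824794]
232 [0.46254487 0.00546834 0.17423386]
[0.45479586 0.00562639 0.18073084] -0.014670892879541188 0.0253920384741434 0.4346081715389057 0.477330557373174
[0.47501653 0.00543519 0.1598519 ] -0.014643356445241562 0.024828541421262715
roller 74 [0.46469572 0.00556014 0.26057807] [ 0.45235485 -0.0078707   0.24616278] [0.46982093 0.01826469 0.27319683]
```

Request:
step_arm(series=[[[0,0,0],[2,0,0],-1],[[0,0,0],[4,0,0],-1],[[0,0,0],[6,0,0],-1],[[0,0,0],[7.6,0,0],-1],[[0,0,0],[8.5,0,0],-1]])

```text
clock: 4.9
tcp_pos: [0.542, 0.006, 0.31]
ee_rot: [2.187, 2.256, 0.0]
wrist_force: [0.2, -0.3, -2.5]
finger_gap: 0.236
```

Request:
step_arm(series=[[[0,0,0],[0,0,0],-1],[[0,0,0],[0,0,0],-1],[[0,0,0],[0,0,0],-1],[[0,0,0],[0,0,0],-1],[[0,0,0],[0,0,0],-1]])

```text
clock: 5.32
tcp_pos: [0.5399, 0.0056, 0.3104]
ee_rot: [2.188, 2.254, 0.0]
wrist_force: [0.9, -0.4, -2.7]
finger_gap: 0.238
```

Run:
```python
from h import *
from cell import state
s=state();print(s['tcp_pos'],s['ee_rot'],s['wrist_force'],s['torque'],s['finger_gap'],s['qpos'].round(3))
w=grab('scene','s4');t=grab('wrist','w4')
crop(w,230,120,350,220,6,'pics/s4c.png')
```

```text
[0.53993476 0.00556359 0.31043256] [2.18774519e+00 2.25442482e+00 9.60793606e-05] [ 0.85757576 -0.3618506  -2.68681116] [-0.07074494 -0.01908931 -0.03832982] 0.23783962376314438 [-0.178 -0.056  1.841 -0.     1.356 -0.208]
```

View pics/s4c.png

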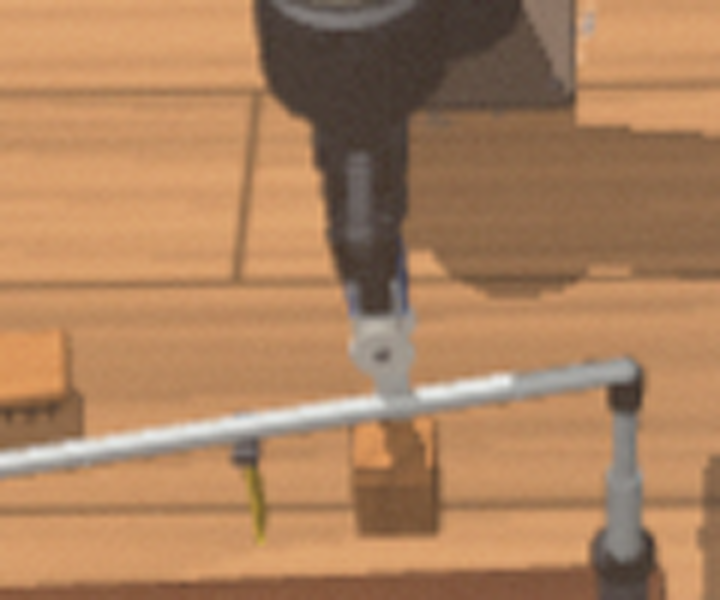

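View pics/w4.png

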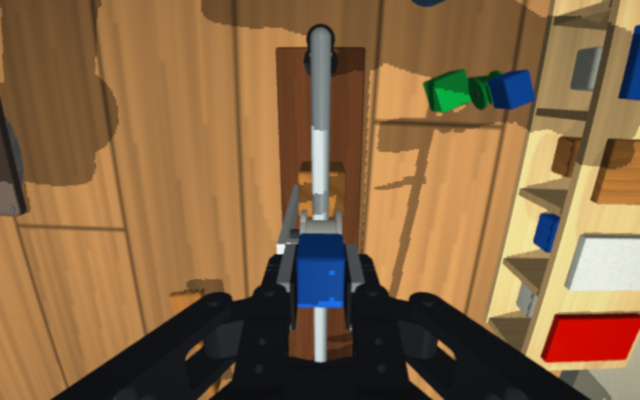

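Run:
```python
from h import *
w=C('w4.npz'); crop(w,270,150,370,260,6,'pics/w4c.png')
print(-w.R.T@w.t, w.proj([[.541,.02,.25],[.541,.02,.21],[.541,.05,.22]]))
for v in (60,90,140,150,160,180,195,205,320,340,350):
    r=w.p[v,300:340].astype(int); g=np.nonzero((np.ptp(r,axis=1)<30)&(r.mean(1)>100))[0]+300
    P,d=w.pts(np.c_[g,[v]*len(g)]); 
    if len(g): print(v,g.min(),g.max(),np.median(P,0).round(4), 'x range',P[:,0].min().round(4),P[:,0].max().round(4))
```

```text
[0.53703872 0.08478225 0.43371373] [[323.44677141 205.44866471]
 [322.91252512 187.15939699]
 [324.50747903 148.35280992]]
60 312 329 [0.5367 0.1038 0.2354] x range 0.5317 0.5416
90 313 328 [0.5372 0.0871 0.2329] x range 0.5326 0.5417
140 311 328 [0.5375 0.0564 0.2265] x range 0.5268 0.543
150 311 328 [0.5377 0.0497 0.2256] x range 0.5271 0.5433
160 311 328 [0.5379 0.0429 0.2246] x range 0.5274 0.5436
180 312 328 [0.5386 0.0283 0.2214] x range 0.5331 0.5442
195 313 327 [0.539  0.0169 0.2197] x range 0.534 0.5439
205 313 327 [0.5392 0.0089 0.2179] x range 0.5342 0.5443
320 314 326 [ 0.5427 -0.1071  0.1978] x range 0.5374 0.5482
340 314 325 [ 0.543  -0.1341  0.1928] x range 0.5385 0.5483
350 314 325 [ 0.5434 -0.1485  0.1904] x range 0.539 0.5488
```

View pics/w4c.png

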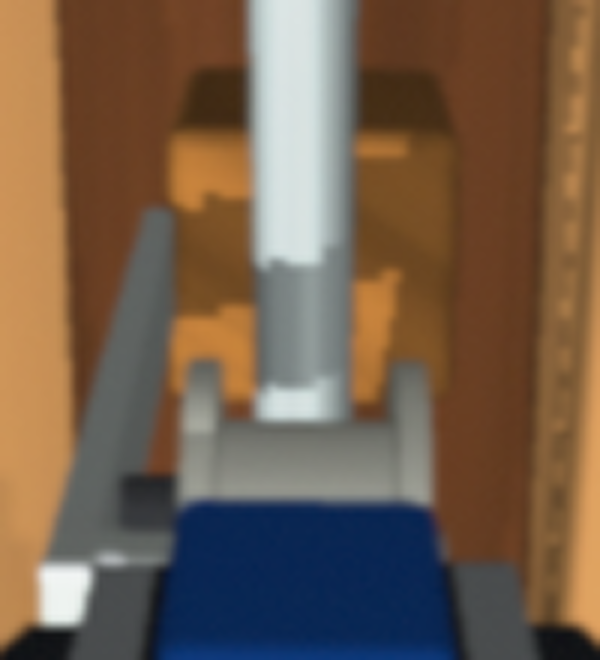

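Request:
step_arm(series=[[[0,0,0],[0,0,-1],-1],[[0,0,0],[0,0,-2],-1],[[0,0,0],[0,0,-2.8],-1],[[0,0,0],[0,0,-2.8],-1],[[0,0,0],[0,0,-2.8],-1]])

```text
clock: 5.83
tcp_pos: [0.5399, 0.0056, 0.2806]
ee_rot: [-2.186, -2.253, 0.003]
wrist_force: [-0.5, -0.0, -3.4]
finger_gap: 0.237
```

Request:
step_arm(series=[[[0,0,0],[0,0,-0.1],-1],[[0,0,0],[0,0,-0.2],-1],[[0,0,0],[0,0,-0.3],-1],[[0,0,0],[0,0,-0.4],-1]])

```text
clock: 6.17
tcp_pos: [0.5407, 0.0054, 0.2786]
ee_rot: [2.187, 2.254, 0.001]
wrist_force: [0.3, 0.5, -1.8]
finger_gap: 0.239
```

Request:
step_arm(series=[[[0,0,0],[0,0,-0.1],-1],[[0,0,0],[0,0,-0.1],-1],[[0,0,0],[0,0,-0.1],-1]])

```text
clock: 6.42
tcp_pos: [0.5406, 0.0054, 0.2774]
ee_rot: [2.188, 2.254, 0.0]
wrist_force: [-0.6, -0.1, -2.2]
finger_gap: 0.24
```

Request:
step_arm(series=[[[0,0,0],[0,0,-0.1],-1],[[0,0,0],[0,0,-0.1],-1],[[0,0,0],[0,0,-0.1],-1]])

```text
clock: 6.67
tcp_pos: [0.5407, 0.0053, 0.2769]
ee_rot: [2.187, 2.254, 0.0]
wrist_force: [-1.0, -0.4, 0.7]
finger_gap: 0.244
```

Request:
step_arm(series=[[[0,0,0],[0,0,-0.1],-1],[[0,0,0],[0,0,-0.1],-1],[[0,0,0],[0,0,-0.1],-1]])

```text
clock: 6.92
tcp_pos: [0.5407, 0.0053, 0.2761]
ee_rot: [2.187, 2.254, 0.0]
wrist_force: [-1.6, 0.0, 2.9]
finger_gap: 0.241
```

Request:
step_arm(series=[[[0,0,0],[0,0,-0.08],-1],[[0,0,0],[0,0,-0.08],-1],[[0,0,0],[0,0,-0.08],-1]])

```text
clock: 7.17
tcp_pos: [0.5407, 0.0053, 0.2754]
ee_rot: [2.187, 2.254, 0.0]
wrist_force: [-2.4, -0.8, 5.3]
finger_gap: 0.246
```

Request:
step_arm(series=[[[0,0,0],[0,0,0],-1],[[0,0,0],[0,0,0],-1]])

```text
clock: 7.33
tcp_pos: [0.5408, 0.0053, 0.2754]
ee_rot: [2.187, 2.254, 0.0]
wrist_force: [-1.9, -0.6, 5.6]
finger_gap: 0.244
```

Run:
```python
from h import *
from cell import state
s=state();print(s['tcp_pos'],s['ee_rot'],s['wrist_force'],s['torque'],s['finger_gap'],s['qpos'].round(3))
w=grab('scene','s5');t=grab('wrist','w5')
print(state()['wrist_force'])
crop(w,230,120,350,220,6,'pics/s5c.png');crop(t,270,150,370,260,6,'pics/w5c.png')
```

```text
[0.54075637 0.00525583 0.27541581] [2.18695523e+00 2.25379622e+00 2.50545730e-04] [-1.90938086 -0.59693943  5.58650043] [-0.26152304  0.51311137 -0.03123903] 0.2436117847792759 [-1.780e-01 -3.100e-02  1.880e+00 -1.000e-03  1.291e+00 -2.080e-01]
[-2.40725931 -0.80708914  4.75051227]
```

View pics/s5c.png

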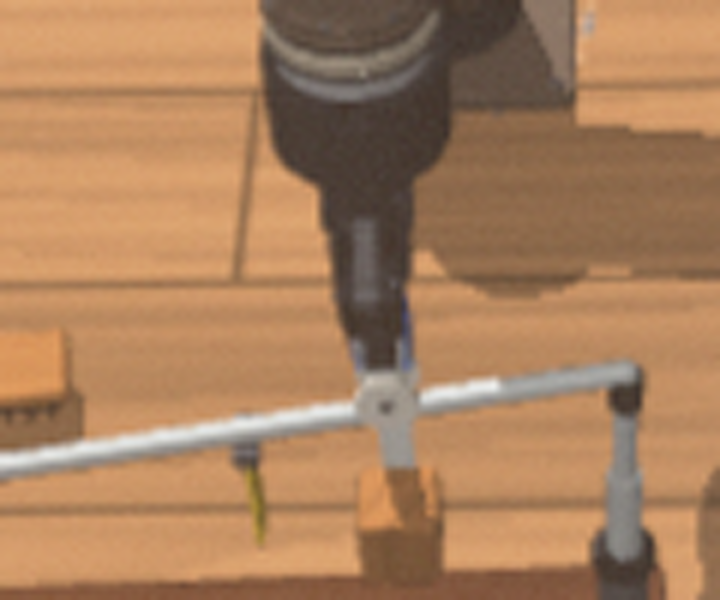

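View pics/w5c.png

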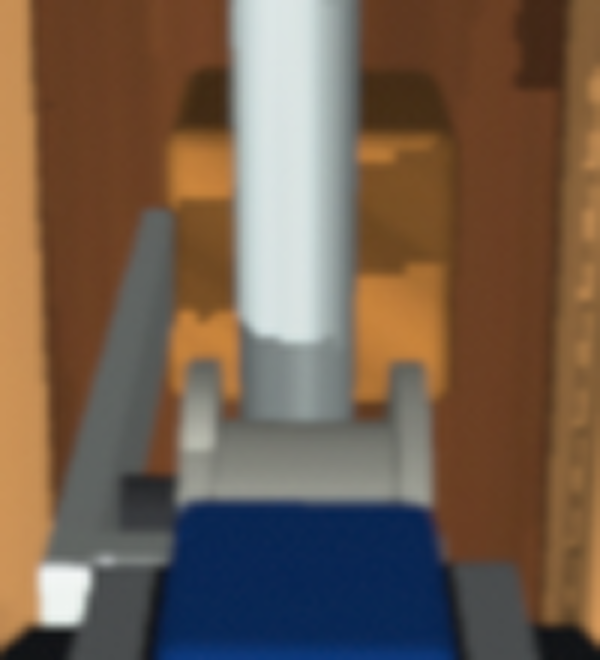

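Request:
step_arm(series=[[[0,0,0],[-0.02,-0.4,-0.07],-1],[[0,0,0],[-0.03,-0.8,-0.14],-1],[[0,0,0],[-0.04,-1.2,-0.21],-1],[[0,0,0],[-0.05,-1.6,-0.28],-1],[[0,0,0],[-0.05,-2,-0.35],-1]])

```text
clock: 7.85
tcp_pos: [0.5409, -0.015, 0.2719]
ee_rot: [2.186, 2.252, 0.003]
wrist_force: [-0.6, -0.7, 5.2]
finger_gap: 0.242
```

Request:
step_arm(series=[[[0,0,0],[0.01,-0.4,-0.07],-1],[[0,0,0],[0.02,-0.8,-0.14],-1],[[0,0,0],[0.03,-1.2,-0.21],-1],[[0,0,0],[0.04,-1.6,-0.28],-1],[[0,0,0],[0.06,-2,-0.35],-1]])

```text
clock: 8.27
tcp_pos: [0.5413, -0.0351, 0.2683]
ee_rot: [2.187, 2.253, 0.002]
wrist_force: [-0.5, -0.5, 5.0]
finger_gap: 0.242
```

Request:
step_arm(series=[[[0,0,0],[0.01,-0.4,-0.07],-1],[[0,0,0],[0.02,-0.8,-0.14],-1],[[0,0,0],[0.03,-1.2,-0.21],-1]])

```text
clock: 8.52
tcp_pos: [0.5416, -0.0468, 0.2662]
ee_rot: [2.187, 2.253, 0.003]
wrist_force: [-0.4, 0.1, 5.4]
finger_gap: 0.243
```

Request:
step_arm(series=[[[0,0,0],[0.01,-0.4,-0.07],-1],[[0,0,0],[0.02,-0.8,-0.14],-1],[[0,0,0],[0.03,-1.2,-0.21],-1],[[0,0,0],[0.05,-1.6,-0.28],-1]])

```text
clock: 8.85
tcp_pos: [0.542, -0.0627, 0.2633]
ee_rot: [2.187, 2.253, 0.003]
wrist_force: [-1.7, -1.4, 4.6]
finger_gap: 0.239
```

Run:
```python
from h import *
from cell import state
s=state();print(s['tcp_pos'],s['wrist_force'],s['torque'])
w=grab('scene','s6');crop(w,180,130,350,240,4.5,'pics/s6c.png')
```

```text
[ 0.54202364 -0.06273595  0.26334996] [-1.7098293  -1.38923176  4.57328819] [0.09920606 0.26937956 0.02485707]
```

View pics/s6c.png

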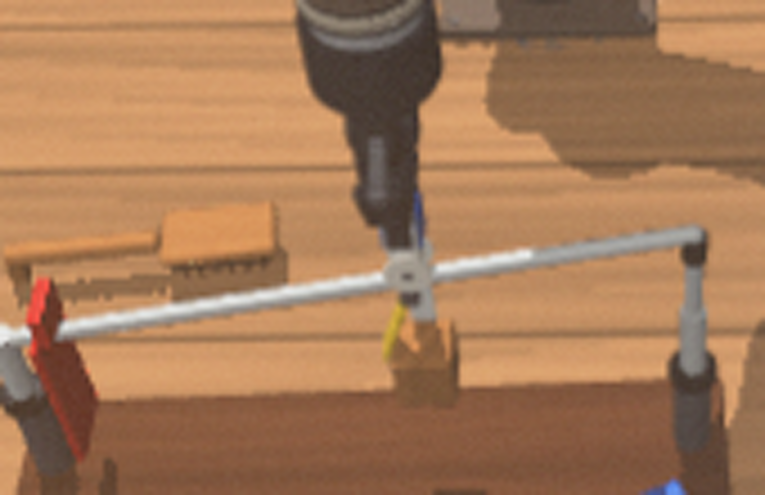

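Run:
```python
from h import *
w=C('s6.npz')
def reg(u0,u1,v0,v1,xr,zr):
    v,u=np.mgrid[v0:v1,u0:u1];P,d=w.pts(np.c_[u.ravel(),v.ravel()]);k=(P[:,0]>xr[0])&(P[:,0]<xr[1])&(P[:,2]>zr[0])&(P[:,2]<zr[1]);r=P[k];print(len(r),r.mean(0).round(4),r.min(0).round(4),r.max(0).round(4))
reg(260,290,196,222,(.545,.58),(.08,.132))
reg(260,290,200,222,(.552,.58),(.08,.105))
reg(260,290,200,222,(.552,.58),(.105,.13))
reg(262,282,182,198,(.545,.57),(.19,.232))
```

```text
122 [ 0.5611 -0.062   0.1138] [ 0.5453 -0.0875  0.0908] [ 0.5665 -0.0432  0.132 ]
33 [ 0.5623 -0.0614  0.0991] [ 0.5588 -0.0811  0.0908] [ 0.5665 -0.0448  0.105 ]
72 [ 0.562  -0.0632  0.1179] [ 0.5526 -0.0875  0.1053] [ 0.5665 -0.0432  0.13  ]
97 [ 0.5511 -0.0622  0.2088] [ 0.5451 -0.0882  0.1922] [ 0.5554 -0.0334  0.2274]
```

Request:
step_arm(series=[[[0,0,0],[0.01,-0.4,-0.07],-1],[[0,0,0],[0.02,-0.8,-0.14],-1],[[0,0,0],[0.04,-1.2,-0.21],-1],[[0,0,0],[0.05,-1.6,-0.28],-1]])

```text
clock: 9.23
tcp_pos: [0.5424, -0.0788, 0.2605]
ee_rot: [2.187, 2.253, 0.002]
wrist_force: [-1.4, -0.1, 5.9]
finger_gap: 0.24
```

Request:
step_arm(series=[[[0,0,0],[0.01,-0.4,-0.07],-1],[[0,0,0],[0.02,-0.8,-0.14],-1],[[0,0,0],[0.04,-1.2,-0.21],-1],[[0,0,0],[0.05,-1.6,-0.28],-1]])

```text
clock: 9.57
tcp_pos: [0.5429, -0.0951, 0.2577]
ee_rot: [2.187, 2.253, 0.001]
wrist_force: [-1.7, -0.6, 4.5]
finger_gap: 0.237
```

Request:
step_arm(series=[[[0,0,0],[0.01,-0.4,-0.07],-1],[[0,0,0],[0.02,-0.8,-0.14],-1],[[0,0,0],[0.04,-1.2,-0.21],-1],[[0,0,0],[0.05,-1.6,-0.28],-1]])

```text
clock: 9.9
tcp_pos: [0.5433, -0.1112, 0.2549]
ee_rot: [2.187, 2.253, 0.001]
wrist_force: [-2.5, -0.7, 5.1]
finger_gap: 0.241
```

Request:
step_arm(series=[[[0,0,0],[0.01,-0.4,-0.07],-1],[[0,0,0],[0.02,-0.8,-0.14],-1],[[0,0,0],[0.04,-1.2,-0.21],-1],[[0,0,0],[0.05,-1.6,-0.28],-1],[[0,0,0],[0.06,-2.0,-0.35],-1]])

```text
clock: 10.32
tcp_pos: [0.5439, -0.1312, 0.2514]
ee_rot: [2.187, 2.253, 0.001]
wrist_force: [-0.9, 0.1, 5.3]
finger_gap: 0.242
```

Request:
step_arm(series=[[[0,0,0],[0.01,-0.4,-0.07],-1],[[0,0,0],[0.01,-0.4,-0.07],-1],[[0,0,0],[0.01,-0.4,-0.07],-1]])

```text
clock: 10.57
tcp_pos: [0.5441, -0.1354, 0.2506]
ee_rot: [2.187, 2.252, 0.0]
wrist_force: [-0.9, -1.3, 5.4]
finger_gap: 0.24
```

Run:
```python
from h import *
from cell import state
s=state();print(s['tcp_pos'],s['wrist_force'],s['torque'])
w=grab('scene','s7');crop(w,180,130,350,240,4.5,'pics/s7c.png')
w=grab('wrist','w7')
```

```text
[ 0.54407163 -0.13536039  0.25060538] [-0.87486721 -1.32451804  5.37739558] [-0.28165618  0.16498561  0.00673162]
```

View pics/s7c.png

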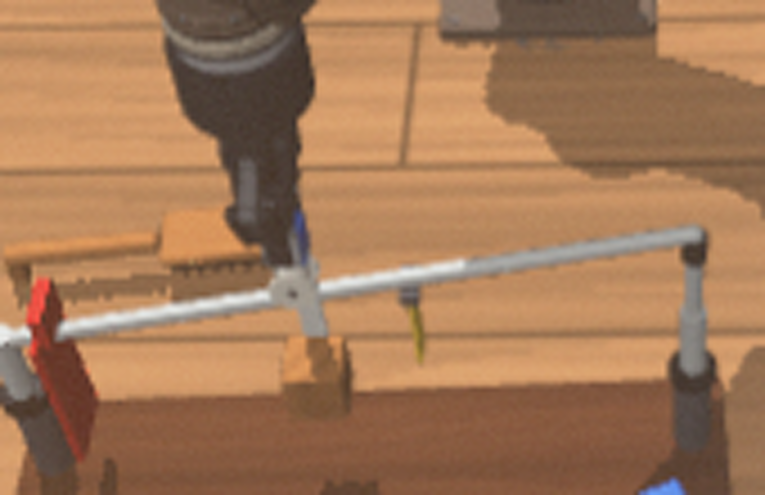

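View pics/w7.png

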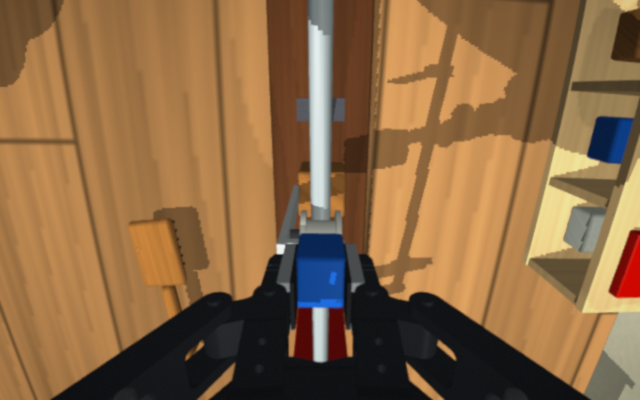

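Request:
step_arm(series=[[[0,0,0],[0,0,0],1],[[0,0,0],[0,0,0],1],[[0,0,0],[0,0,0],1],[[0,0,0],[0,0,0],1],[[0,0,0],[0,0,0],1]])

```text
clock: 11.08
tcp_pos: [0.5434, -0.1342, 0.2492]
ee_rot: [-2.187, -2.254, 0.0]
wrist_force: [0.1, -0.3, 0.6]
finger_gap: 0.935
```

Request:
step_arm(series=[[[0,0,0],[0,0,0],1],[[0,0,0],[0,0,0],1],[[0,0,0],[0,0,0],1],[[0,0,0],[0,0,0],1]])

```text
clock: 11.42
tcp_pos: [0.5436, -0.1345, 0.2499]
ee_rot: [-2.188, -2.254, -0.0]
wrist_force: [1.0, 0.7, 0.8]
finger_gap: 0.998
```

Run:
```python
from h import *
from cell import state
s=state();print(s['tcp_pos'],s['wrist_force'],s['torque'])
w=grab('scene','s8');crop(w,170,130,350,240,4.4,'pics/s8c.png')
```

```text
[ 0.54363273 -0.13452252  0.24990983] [1.0343311  0.67533977 0.8258983 ] [ 0.03270104  0.0279009  -0.01487012]
```

View pics/s8c.png

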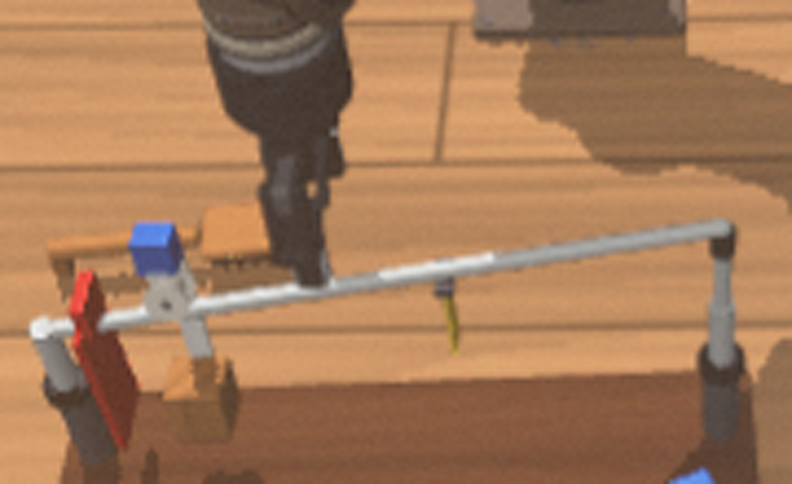

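Rolling by itself towards the stop; I retreat straight up and let it settle.

Request:
step_arm(series=[[[0,0,0],[0,0,1],1],[[0,0,0],[0,0,3],1],[[0,0,0],[0,0,6],1],[[0,0,0],[0,0,9],1],[[0,0,0],[0,0,12],1]])

```text
clock: 11.88
tcp_pos: [0.5434, -0.1344, 0.372]
ee_rot: [2.188, 2.254, 0.0]
wrist_force: [0.3, -0.0, -0.0]
finger_gap: 0.998
```

Request:
step_arm(series=[[[0,0,0],[-2,2,0],1],[[0,0,0],[-4,4,0],1],[[0,0,0],[-6,6,0],1],[[0,0,0],[-7,8,0],1],[[0,0,0],[-7,10,0],1]])

```text
clock: 12.3
tcp_pos: [0.4721, -0.0337, 0.3714]
ee_rot: [2.188, 2.252, 0.001]
wrist_force: [1.6, 0.2, -0.2]
finger_gap: 1.002
```

Request:
step_arm(series=[[[0,0,0],[0,0,0],1],[[0,0,0],[0,0,0],1],[[0,0,0],[0,0,0],1],[[0,0,0],[0,0,0],1],[[0,0,0],[0,0,0],1]])

```text
clock: 12.72
tcp_pos: [0.4738, -0.0353, 0.3699]
ee_rot: [-2.189, -2.253, 0.001]
wrist_force: [-0.3, 0.1, 0.2]
finger_gap: 1.006
```

Request:
step_arm(series=[[[0,0,0],[0,0,0],1],[[0,0,0],[0,0,0],1],[[0,0,0],[0,0,0],1],[[0,0,0],[0,0,0],1],[[0,0,0],[0,0,0],1]])

```text
clock: 13.13
tcp_pos: [0.4737, -0.0347, 0.3699]
ee_rot: [-2.188, -2.254, 0.0]
wrist_force: [-0.1, 0.0, -0.6]
finger_gap: 1.002
```

Run:
```python
from h import *
from cell import state
s=state();print(s['clock'],s['tcp_pos'],s['wrist_force'])
w=grab('scene','s9');crop(w,170,130,350,240,4.4,'pics/s9c.png');t=grab('top','t9')
h=cv2.cvtColor(w.p,cv2.COLOR_RGB2HSV).astype(int)
m=(h[...,0]>105)&(h[...,0]<125)&(h[...,1]>120);m[:170]=0;m[200:]=0;m[:,:180]=0;m[:,240:]=0
v,u=np.nonzero(m);P,d=w.pts(np.c_[u,v]);print(P.mean(0),P.min(0),P.max(0))
```

```text
13.1333 [ 0.47365326 -0.03465823  0.36987406] [-0.12782448  0.03982509 -0.59641014]
[ 0.54388735 -0.27883293  0.22769183] [ 0.53092202 -0.28982901  0.22248596] [ 0.55617703 -0.2655307   0.23247457]
```

View pics/s9c.png

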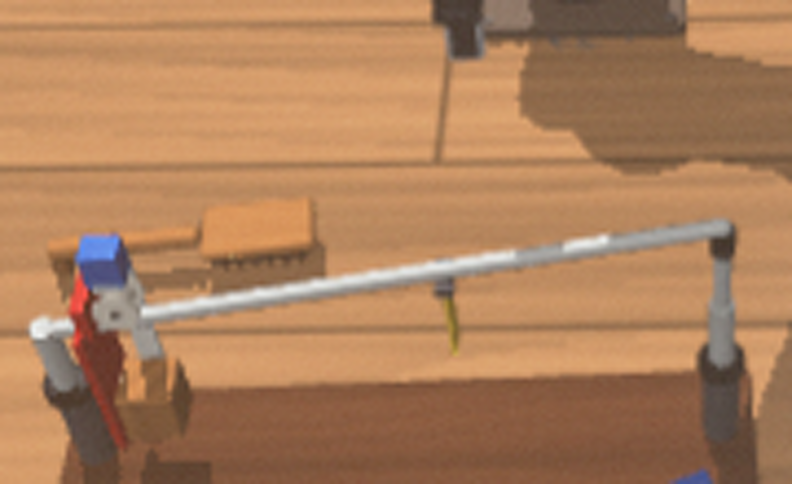

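View pics/s9.png

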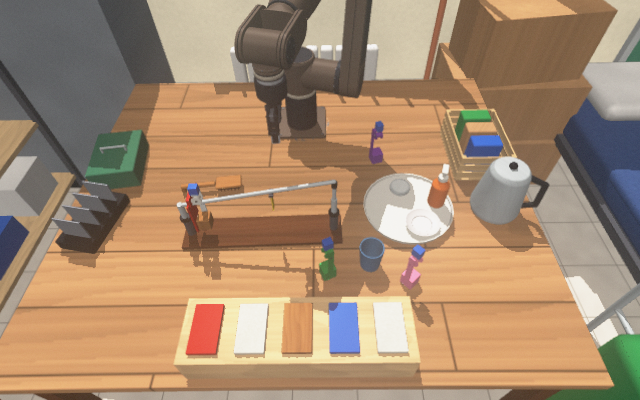

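Request:
step_arm(series=[[[0,0,0],[0,0,0],1],[[0,0,0],[0,0,0],1],[[0,0,0],[0,0,0],1],[[0,0,0],[0,0,0],1],[[0,0,0],[0,0,0],1]])

```text
clock: 13.65
tcp_pos: [0.4736, -0.0345, 0.3699]
ee_rot: [-2.188, -2.255, 0.0]
wrist_force: [0.4, 0.5, 0.4]
finger_gap: 0.999
```

Run:
```python
from h import *
from cell import hand_in
a=C('s9.npz');w=grab('scene','s10')
def c(w):
    h=cv2.cvtColor(w.p,cv2.COLOR_RGB2HSV).astype(int)
    m=(h[...,0]>105)&(h[...,0]<125)&(h[...,1]>120);m[:170]=0;m[200:]=0;m[:,:180]=0;m[:,240:]=0
    v,u=np.nonzero(m);return u.mean(),v.mean(),len(u)
print(c(a),c(w)); print(abs(a.p[170:240,175:220].astype(int)-w.p[170:240,175:220]).max(2).mean())
b=C('scene0.npz'); d=abs(b.p.astype(int)-w.p).max(2)
for n,(x0,y0,x1,y1) in dict(bottle=(428,165,455,210),saucer=(404,205,442,240),beaker=(357,237,386,272),brush=(183,176,243,200)).items(): print(n,(d[y0:y1,x0:x1]>60).mean())
print(hand_in())
```

```text
(np.float64(191.88888888888889), np.float64(186.22222222222223), 45) (np.float64(191.79545454545453), np.float64(186.20454545454547), 44)
2.6317460317460317
bottle 0.10534979423868313
saucer 0.1736842105263158
beaker 0.11625615763546798
brush 0.10486111111111111
the job is handed in; nothing more can be done
None
```

The hanger is hanging at rest against the red stop with the gate shut behind it, and I handed the job in at about 13.7 s.

- **Grasp and loading:** I gripped the hanger by its blue block and hooked it over the rail from the robot's side, about 113 mm uphill of the stand's centre. I pressed it until the wrist read about +5.5 N. Adding the hanger's own weight of about 2.4 N gives about 8 N on the rail.
- **Push and release:** I kept it pressed while pushing it through the gate. Readings between moves put the load on the rail at about 7 to 8.5 N, so well under 20 N. I let go about 27 mm downhill of the stand's centre, it rolled to the stop on its own, and the arm moved clear.
- **Last checks:** The blue grip block is at stand y of about -170 mm, which is where a hanger resting at the stop should be. Its picture position changed by less than 0.1 px over half a second, so it is at rest. It looks upright, and the gate is shut.
- **Check that did not settle anything:** The before-and-after picture comparison around the saucer, bottle, beaker and hairbrush showed 10 to 17% changed pixels. I put this down to the arm's moved shadow but did not measure their positions again. By eye they look unmoved in the last full picture, taken half a second before handing in. I left the mirror out of that comparison and judged it only by eye in that picture.

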